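# Seat a board carrier in the rework frame and latch it

### The job

Get the board ready for rework: with closed fingertips, gently push the loose black board carrier by its finger tab along the rails of the rework frame until you feel it drop into the locating notches, and stop there without forcing it. Then push the swing latch by its grip post all the way round over the carrier's edge, so that the carrier cannot come up again. Only push: do not pick up or lift the carrier, and leave the other things on the bench where they are.

Things in the scene. Friction and masses are not known exactly. Their poses are not given: they have to be found in the camera images.
- rework_frame: rework frame, fixed to the bench. Origin on the bench midway between its rails; +x along the rails, the way the carrier is pushed; z up. Base plate x -172 to 165, y -108 to 85 mm, 10 mm high. Two steel rails 30 mm high, 16 mm wide, at y +-50 mm, x -165 to 160 mm, open for 84 mm between them down to the base plate. Guide lips 40 mm high outside the rails, 1.5 mm side play
- seat (a point): where carrier_top comes to lie when the carrier has dropped in: frame x +55 mm, y 0, 39 mm above the bench (2.5 mm play along x). The notches are cut 5 mm deep, 23 mm long in the rail tops, at frame x +115 mm in the outer halves and x -5 mm in the inner halves of both rails. End stops on the rails allow 12 mm of overrun
- carrier_top (a point): centre of the loose black board carrier, on its frame's upper face (150 mm along the rails, 124 mm across, 8 mm thick, about 0.4 kg with the green board, which stands 2 mm proud). Four lugs ride on the rail tops: this point is then 44 mm above the bench. Over the notches it drops 5 mm and the notch ends stop it. Slides at 2 to 4 N. Starts 100 to 140 mm short of the seat
- carrier_tab (a point): middle of the rear face of the carrier's upright steel finger tab, where it is pushed: 44 mm wide, 3 mm thick, at the rear (-x) edge, 78 mm behind carrier_top. This point is 10 mm above the carrier frame's top; the tab reaches from 18 mm above that top down to its underside
- latch_post (a point): centre of the latch's upright black grip post, 14 mm diameter, on the end of a flat dark steel arm, 50 mm from the pivot. This point is 63 mm above the bench, the post's top 75 mm, the arm's top 47 mm, its underside 41 mm. The arm is 16 mm wide and ends 8 mm beyond the post's axis
- latch_pivot (a point): upright pivot axis of the swing latch (frame x +30, y -92 mm), at the level of the arm's underside, 41 mm above the bench; its boss is 22 mm wide
- latch (a joint): angle of the swing latch, rad: 0 closed at its stop, arm pointing across the rails (frame +y) over the carrier's side edge; 1.57 open, arm pointing back along the rail (frame -x); up to 2.4 swung right out. Closing is clockwise from above. Stays where left; about 1 N at the post moves it. It passes 2 mm over the seated carrier and strikes the edge of one that is still up
- flux_bottle: bystander: white bottle with a red spout, 42 mm wide, 115 mm high, left of the frame; origin under its middle
- transformer: bystander: small black transformer, 38x42x24 mm, left of the frame; origin under its middle
- solder_spool: bystander: white and blue spool, 52 mm wide, 46 mm high, left of the frame; origin under its middle
- heat_sink: bystander: finned heat sink, 24x44x22 mm, left of the frame; origin under its middle
- screwdriver: bystander: red-handled screwdriver, 173 mm long, 23 mm thick, right of the frame; origin under its middle
- tweezers: bystander: tweezers, 124 mm long, 8 mm high, right of the frame; origin under its middle

How it is judged:
By the outcome, as a careful person would: the job done as asked, in the order asked, and still so for the second after the job is handed in, with the robot touching nothing.
It also fails if it takes over 51 s, if anything falls off the work surface, if the arm or the gripper's body presses on something with over 40 N, if the wrist force passes 120 N, or if a joint passes its speed limit or range.

### The arm

A 6-joint arm with a two-finger parallel gripper is mounted at the origin on a cart in front of the work surface, level with it; the furniture and walls round the work are solid. World frame = base frame: x ahead of the robot, y to its left, z up, the work surface at z = 0. Lengths are in mm, angles in rad, forces in N, time in s.
With the tool pointing down it reaches from about 325 to 900 mm from the base axis. Payload 6.1 kg.
Tool frame: the origin (TCP) lies on the centre line of the jaws, within the pads' length; the fingertips stand 11 mm ahead of it and the grasp point (between the pads) lies 8 mm behind it; z points along the fingers, y is the line along which they close (so a half turn about z gives the same grasp; the last joint's range is limited). The gripper opens to 85 mm and grips with 20 to 120 N. Pads are 22 mm wide; open, the fingers measure 114 mm over their backs; the gripper's body (76 mm by 85 mm) begins 54 mm behind the grasp point. The pads swing forward as they close: fully open they stand 13 mm farther back than shut.
Start: joints at [-1.415, 0.22, 1.526, -0, 1.395, -0.126], TCP at [173.796, -600.342, 242.3] pointing down, gripper open.
Joint ranges: [-2.98, 2.98], [-0.91, 2.08], [0.09, 2.57], [-1.24, 4.39], [0.2, 2.65], [-2.68, 2.68]. Speed limits (rad/s): [2.57, 2.57, 3.01, 3.14, 3.14, 3.14].

### API

Orientations are given as [roll, pitch, yaw] about the fixed x, y, z axes, in that order (R = Rz(yaw) Ry(pitch) Rx(roll)).
In Python, from cell import r, imaging gives the robot as it stands.
- The arm moves only by the tool apply_moves, never from a script. Its argument "deltas" is text: rows parted by semicolons, each of 5 numbers parted by spaces: the finger opening in mm, from 0 to 85.4, then the shift along the tool's x, y, z as a fraction of full scale, then the turn about the tool's z as a fraction of full scale. A call has exactly 5 rows; each row shifts and turns the commanded pose from where the row before left it, along the tool's axes as they then stand; what a row does not reach is not made up. Full scale, the value 1, is 0.04 m for a shift and 4 degrees for a turn. A row lasts 1/10 s, in which the tool goes at most 50 mm and 8.59 degrees, less where a joint would pass 70% of its speed; a pose out of reach is approached as far as the arm can. A call with a number of a shift or a turn outside -1 to 1 is refused whole. A call with a gripper value outside its range is refused whole. The fingers move at their own pace and stop on an object; the grip force is fixed at half the most. Time passes only in rows, so rows that do not move let the fingers close, or fill a call up. It gives the time, the measured TCP pose, the force, the opening and the grip force at its end, in the units of the state.
- r.get_obs(): the state, without advancing time (a new reading comes with each control period).
- imaging.grab_frame(name): name is "side" or "top" or "wrist"; returns the picture (400x640x3 uint8, blue, green, red); there is no depth.
- imaging.calibration(name): a dict with "camera_matrix" (3x3 intrinsics, pixels), "dist" ([k1, k2, p1, p2, k3] as OpenCV has them; the pictures are not rectified), "eye" and "orientation" of the camera in the world. Camera axes: x right, y down, z forward; pixel columns grow to the right and rows downward; lengths in mm; the calibration is good to about 2 mm. A picture is of the moment at which its call begins: read the wrist's pose just before it. calibration takes no time and is no camera call; for the wrist camera it gives the pose at the moment of the call.
- r.sign_off(): hands the job in; it is judged then, once.
The state is a dict: "clock": time; "joints": joint angles; "joint_velocities": joint speeds; "effort": joint torques, N m; "eef_pos": TCP position; "orientation": TCP orientation; "contact_force": force on the tool from outside, world axes, zero at the start; "ft_torque": the same for the moment, N m; "grip_width": finger opening in mm; "gripper_force": force on a finger pad.
Only numpy, scipy, OpenCV 4.12 (cv2) and the standard library are available. Lean on these libraries where they do the work, as an engineer would, in place of code of your own. Each camera call takes 0.05 s, during which the arm holds its last target. There are 200 camera calls.

## Working session

There is one attempt and no reset: what is moved stays moved. The work goes in short steps, Python scripts to look and compute and a tool call to move; the robot and the scene stay as the last step left them, time stands still between calls to the robot, and variables do not carry over. Pictures are saved under pics/ and viewed, at most 10 in all, crops included, and the job is handed in when it is done.

Besides the shell and the picture viewer there is one more tool, called after "Call:" in YAML: its name, and indented under it one key for each argument. apply_moves: Moves the arm, as the interface text tells. Its arguments: {"type":"object","properties":{"deltas":{"type":"string"}},"required":["deltas"]}

```bash
mkdir -p pics; ls; python3 - <<'E'
from cell import r, imaging
import cv2,numpy as np
o=r.get_obs();print({k:np.round(v,3) for k,v in o.items() if k in('clock','eef_pos','orientation','contact_force','grip_width')})
for n in('side','top'):
    cv2.imwrite(f'pics/{n}0.png',imaging.grab_frame(n)); c=imaging.calibration(n);print(n,c)
E
```

```text
pics
{'clock': np.float64(0.0), 'eef_pos': array([ 173.712, -599.766,  241.191]), 'orientation': array([-3.14 , -0.   ,  0.282]), 'contact_force': array([-0.69 ,  0.424,  0.396]), 'grip_width': np.float64(85.592)}
side {'camera_matrix': array([[368.99116708,   0.        , 317.71701152],
       [  0.        , 368.99116708, 196.77866562],
       [  0.        ,   0.        ,   1.        ]]), 'dist': array([-0.02566063,  0.        ,  0.        ,  0.        ,  0.        ]), 'eye': array([ 397.08820344, -716.34047913,  405.01718707]), 'orientation': array([-1.98494759, -0.00404084, -0.29279969])}
top {'camera_matrix': array([[493.68041567,   0.        , 317.74390226],
       [  0.        , 493.68041567, 207.94890453],
       [  0.        ,   0.        ,   1.        ]]), 'dist': array([-0.12916128,  0.        ,  0.        ,  0.        ,  0.        ]), 'eye': array([520.89094358,  17.61316352, 930.1503568 ]), 'orientation': array([-3.04252259,  0.00710679, -1.54318682])}
```

View pics/top0.png

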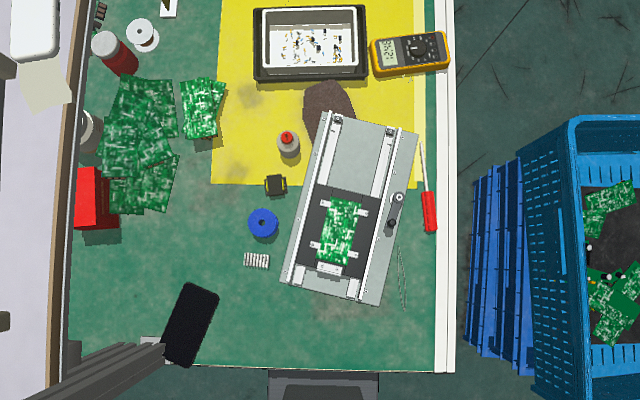

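View pics/side0.png

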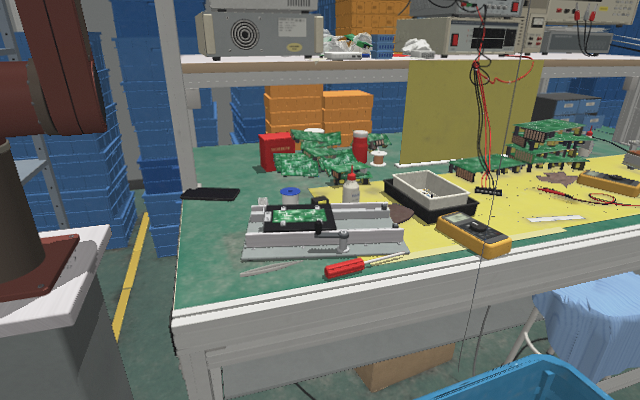

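Top view: frame from (330,110) to (380,305), with the carrier at its near end, tab around (327,270), latch pivot about (397,198) and post about (391,223). I'll zoom in.

```bash
cat > h.py <<'E'
from cell import r, imaging
import cv2,numpy as np
from scipy.spatial.transform import Rotation as R
def ray(c,uv):
    p=cv2.undistortPoints(np.array(uv,float).reshape(-1,1,2),c['camera_matrix'],c['dist']).reshape(-1,2)
    d=np.c_[p,np.ones(len(p))]@R.from_euler('xyz',c['orientation']).as_matrix().T
    return c['eye'],d
def plane(c,uv,z):
    e,d=ray(c,uv); return e+d*((z-e[2])/d[:,2])[:,None]
def pix(c,P):
    M=R.from_euler('xyz',c['orientation']).as_matrix().T
    return cv2.projectPoints(np.array(P,float).reshape(-1,1,3),cv2.Rodrigues(M)[0],-M@c['eye'],c['camera_matrix'],c['dist'])[0].reshape(-1,2)
def tri(c1,u1,c2,u2):
    A=[];b=[]
    for c,u in((c1,u1),(c2,u2)):
        e,d=ray(c,[u]);d=d[0]/np.linalg.norm(d[0]);N=np.eye(3)-np.outer(d,d);A.append(N);b.append(N@e)
    return np.linalg.lstsq(np.vstack(A),np.hstack(b),rcond=None)[0]
E
python3 - <<'E'
import cv2
a=cv2.imread('pics/top0.png')[100:310,270:450]; b=cv2.imread('pics/side0.png')[185:275,235:415]
cv2.imwrite('pics/topc.png',cv2.resize(a[:200],None,fx=3,fy=3,interpolation=cv2.INTER_CUBIC)); cv2.imwrite('pics/sidec.png',cv2.resize(b,None,fx=4,fy=4,interpolation=cv2.INTER_CUBIC))
E
```

```text
(no output)
```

View pics/topc.png

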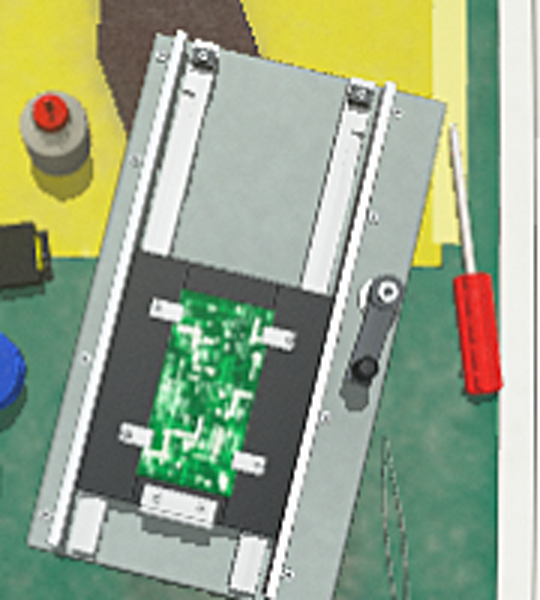

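View pics/sidec.png

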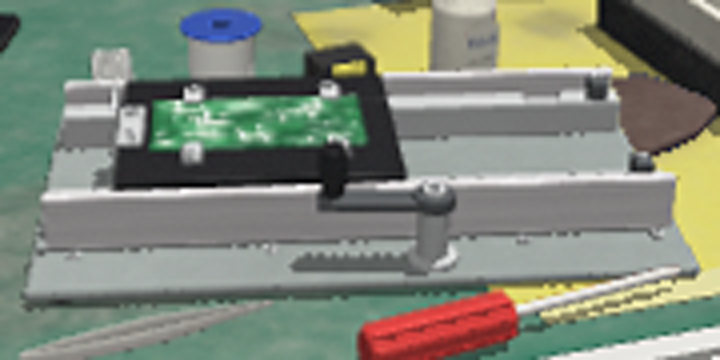

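Crops: base-plate corners at topc (157,33), (445,103), (30,547); tab at (142–217,485–525); post top at (365,368); pivot at (386,291), so the latch is open. In sidec: post top (332,150), pivot (435,190), tab (132,125).

```bash
python3 - <<'E'
from h import *
t=imaging.calibration('top');s=imaging.calibration('side')
T=lambda x,y:(270+x/3-.33,100+y/3-.33); S=lambda x,y:(235+x/4-.37,185+y/4-.37)
P=plane(t,[T(157,33),T(445,103),T(30,547)],10)
F=np.array([[165,85],[165,-108],[-172,85]],float)
Q=P[:,:2];fc=F.mean(0);qc=Q.mean(0);H=(F-fc).T@(Q-qc)
yaw=np.arctan2(H[0,1]-H[1,0],H[0,0]+H[1,1]);c,sn=np.cos(yaw),np.sin(yaw);Rm=np.array([[c,-sn],[sn,c]])
o=qc-Rm@fc;print('yaw',yaw,'origin',o,'res',Q-(F@Rm.T+o))
f=lambda p:np.round(np.r_[Rm.T@(p[:2]-o),p[2:]],1)
print('post tri',f(tri(t,T(365,366),s,S(332,150))),'plane75',f(plane(t,[T(365,366)],75)[0]))
print('pivot tri',f(tri(t,T(386,291),s,S(435,190))),'plane',f(plane(t,[T(386,291)],50)[0]))
for n,p,z in(('carrUL',(140,252),44),('carrUR',(332,297),44),('BL',(78,490),44),('BR',(275,537),44),('tabtopL',(145,484),62),('tabtopR',(219,502),62),('tabbotL',(140,508),44),('tabbotR',(213,526),44)):print(n,f(plane(t,[T(*p)],z)[0]))
print('tab tri',f(tri(t,T(180,504),s,S(132,124))))
for n,p in(('corner+',(440,545)),):pass
# predicted plate points in side
w=lambda x,y,z:np.r_[Rm@[x,y]+o,z]
for q in((165,-108,10),(-172,-108,10),(30,-92,50),(-165,-57,40),(160,-57,40)):
    u=pix(s,[w(*q)])[0];print('side pred',q,np.round((u-[235,185]+.37)*4))
E
```

```text
yaw -0.2082840874810169 origin [621.50420458 -24.0710534 ] res [[-0.50122245 -1.2922983 ]
 [-1.06750359  2.54301263]
 [ 1.56872604 -1.25071433]]
post tri [-19.9 -85.   69.1] plane75 [-19.3 -84.3  75. ]
pivot tri [ 30.1 -90.1  47.4] plane [ 30.2 -89.8  50. ]
carrUL [19.5 59.5 44. ]
carrUR [ 19.9 -59.5  44. ]
BL [-128.3   62.    44. ]
BR [-128.   -58.6   44. ]
tabtopL [-115.3   23.9   62. ]
tabtopR [-115.4  -20.5   62. ]
tabbotL [-130.    23.5   44. ]
tabbotR [-130.2  -21.2   44. ]
tab tri [-122.5    0.9   44.1]
side pred (165, -108, 10) [705. 262.]
side pred (-172, -108, 10) [ 25. 291.]
side pred (30, -92, 50) [436. 187.]
side pred (-165, -57, 40) [ 45. 185.]
side pred (160, -57, 40) [671. 162.]
```

Call:
apply_moves:
  deltas: "0 0 0 0 1;0 0 0 0 1;0 0 0 0 1;0 0 0 0 1;0 0 0 0 1"

```text
clock: 0.6
eef_pos: [173.7, -600.0, 241.6]
orientation: [-3.14, 0.0, -0.07]
contact_force: [-0.0, 0.1, -0.1]
grip_width: 12.9
gripper_force: 0.0
```

Call:
apply_moves:
  deltas: "0 0 0 0 1;0 0 0 0 1;0 0 0 0 0;0 0 0 0 0;0 0 0 0 0"

```text
clock: 1.1
eef_pos: [173.8, -600.2, 242.1]
orientation: [-3.141, 0.0, -0.206]
contact_force: [-0.6, -0.2, -0.2]
grip_width: -0.0
gripper_force: 0.0
```

```bash
cat >> h.py <<'E'
yaw0=-0.2083;O=np.array([621.5,-24.07])
c0,s0=np.cos(yaw0),np.sin(yaw0);RF=np.array([[c0,-s0],[s0,c0]])
def W(x,y,z):return np.r_[RF@[x,y]+O,z]
def toF(p):return np.round(np.r_[RF.T@(np.array(p)[:2]-O),p[2]],1)
def need(x,y,z):
    o=r.get_obs();M=R.from_euler('xyz',o['orientation']).as_matrix()
    print('t',round(o['clock'],2),'at F',toF(o['eef_pos']),'yaw',np.round(o['orientation'],4),'F',np.round(o['contact_force'],1),'grip',round(o['grip_width'],1))
    print('tool shift mm',np.round(M.T@(W(x,y,z)-o['eef_pos']),1))
E
python3 -c "
from h import *
need(-170,0,130)"
```

```text
t 1.1 at F [-318.9 -656.3  242.1] yaw [-3.1412e+00  1.0000e-04 -2.0550e-01] F [-0.6 -0.2 -0.2] grip -0.0
tool shift mm [ 150.7 -655.8  112.3]
```

Call:
apply_moves:
  deltas: "0 0.19 -0.82 0 0;0 0.19 -0.82 0 0;0 0.19 -0.82 0 0;0 0.19 -0.82 0 0;0 0.19 -0.82 0 0"

```text
clock: 1.6
eef_pos: [245.0, -446.4, 242.3]
orientation: [3.142, -0.0, -0.206]
contact_force: [0.5, 0.1, -0.2]
grip_width: -0.2
gripper_force: 0.0
```

Call:
apply_moves:
  deltas: "0 0.19 -0.82 0 0;0 0.19 -0.82 0 0;0 0.19 -0.82 0 0;0 0.19 -0.82 0 0;0 0.19 -0.82 0 0"

```text
clock: 2.1
eef_pos: [315.9, -293.7, 242.5]
orientation: [3.141, -0.0, -0.206]
contact_force: [0.4, -0.8, -0.6]
grip_width: -0.5
gripper_force: 0.0
```

Call:
apply_moves:
  deltas: "0 0.19 -0.82 0 0;0 0.19 -0.82 0 0;0 0.19 -0.82 0 0;0 0.19 -0.82 0 0;0 0.19 -0.82 0 0"

```text
clock: 2.6
eef_pos: [386.9, -141.0, 242.6]
orientation: [3.141, -0.001, -0.206]
contact_force: [-0.0, -0.3, 0.7]
grip_width: 0.0
gripper_force: 0.0
```

```bash
python3 -c "
from h import *
need(-170,0,130)"
```

```text
t 2.6 at F [-205.4 -162.9  242.6] yaw [ 3.1413e+00 -9.0000e-04 -2.0600e-01] F [-0.  -0.3  0.7] grip 0.0
tool shift mm [  35.7 -162.9  112.6]
```

Call:
apply_moves:
  deltas: "0 0.18 -0.81 0.56 0;0 0.18 -0.81 0.56 0;0 0.18 -0.81 0.56 0;0 0.18 -0.81 0.56 0;0 0.18 -0.81 0.56 0"

```text
clock: 3.1
eef_pos: [455.5, 10.3, 129.8]
orientation: [3.142, -0.001, -0.206]
contact_force: [0.8, -0.3, 0.3]
grip_width: 0.0
gripper_force: 0.0
```

```bash
python3 - <<'E'
from h import *
need(-170,0,56)
c=imaging.calibration('wrist');w=imaging.grab_frame('wrist');cv2.imwrite('pics/w1.png',w)
cv2.imwrite('pics/t1.png',imaging.grab_frame('top'))
print(toF(c['eye']),np.round(pix(c,[W(-132,22,62),W(-132,-22,62),W(-132,22,44),W(-132,-22,44)])))
E
```

```text
t 3.1 at F [-169.5   -0.7  129.8] yaw [ 3.1416e+00 -1.1000e-03 -2.0560e-01] F [ 0.8 -0.3  0.3] grip 0.0
tool shift mm [-0.6 -0.7 73.8]
[-103.3   -1.3  262. ] [[289. 164.]
 [354. 164.]
 [292. 161.]
 [351. 161.]]
```

View pics/w1.png

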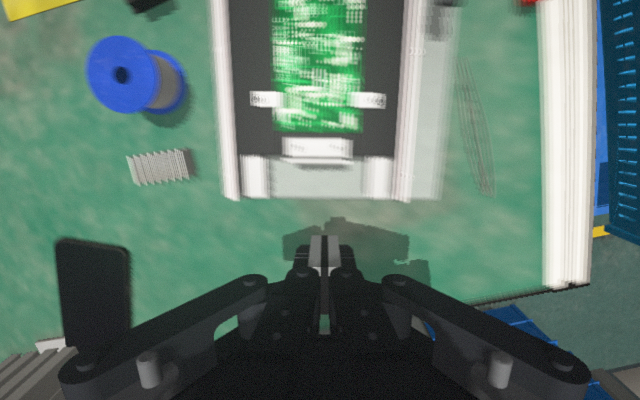

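Wrist view: the tab spans columns 285–352 at row ~160, against a predicted 289–354 at 161–164, so the frame pose holds. The closed tips sit centred behind it, so I'll descend.

Call:
apply_moves:
  deltas: "0 0 0 0.6 0;0 0 0 0.6 0;0 0 0 0.5 0;0 0 -0.03 0.14 0;0 0 0 0 0"

```text
clock: 3.7
eef_pos: [454.7, 9.8, 56.5]
orientation: [3.141, 0.001, -0.207]
contact_force: [0.3, -0.0, 0.5]
grip_width: 0.1
gripper_force: 0.0
```

Call:
apply_moves:
  deltas: "0 0.2 0 0 0;0 0.1 0 0 0;0 0.1 0 0 0;0 0.08 0 0 0;0 0.08 0 0 0"

```text
clock: 4.2
eef_pos: [477.7, 5.3, 57.0]
orientation: [-3.142, -0.001, -0.207]
contact_force: [-0.3, 0.4, 0.4]
grip_width: 0.2
gripper_force: 0.0
```

```bash
python3 -c "
from h import *
need(-35,0,56)"
```

```text
t 4.2 at F [-146.8   -1.    57. ] yaw [-3.1416e+00 -5.0000e-04 -2.0690e-01] F [-0.3  0.4  0.4] grip 0.2
tool shift mm [111.8  -0.8   1.1]
```

Call:
apply_moves:
  deltas: "0 0.08 0 0 0;0 0.08 0 0 0;0 0.08 0 0 0;0 0.08 0 0 0;0 0.08 0 0 0"

```text
clock: 4.7
eef_pos: [491.1, 2.6, 56.2]
orientation: [3.141, 0.005, -0.207]
contact_force: [-6.7, 1.3, 5.2]
grip_width: 0.1
gripper_force: 3.5
```

Call:
apply_moves:
  deltas: "0 0.1 0 0 0;0 0.1 0 0 0;0 0.1 0 0 0;0 0.1 0 0 0;0 0.1 0 0 0"

```text
clock: 5.2
eef_pos: [510.8, -1.5, 56.2]
orientation: [3.141, 0.004, -0.207]
contact_force: [-7.1, 1.6, 4.5]
grip_width: -0.2
gripper_force: 3.3
```

```bash
python3 - <<'E'
from h import *
need(-35,0,56)
w=imaging.grab_frame('wrist');t=imaging.grab_frame('top')
cv2.imwrite('pics/w2.png',np.vstack([w[0:270,120:520],cv2.resize(t[150:310,270:430],(400,400))])[:600])
E
```

```text
t 5.2 at F [-113.    -0.8   56.2] yaw [ 3.1415  0.0044 -0.2067] F [-7.1  1.6  4.5] grip -0.2
tool shift mm [78.  -0.7 -0.1]
```

View pics/w2.png

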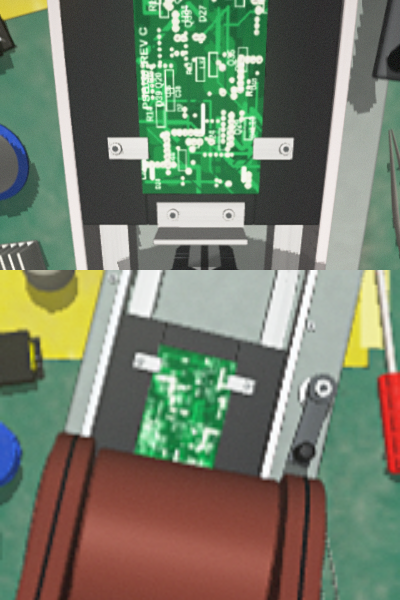

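The tab is against the fingertips and the carrier slides at about 7 N. I'll keep pushing.

Call:
apply_moves:
  deltas: "0 0.1 0 -0.01 0;0 0.1 0 0 0;0 0.1 0 0 0;0 0.1 0 0 0;0 0.1 0 0 0"

```text
clock: 5.8
eef_pos: [532.2, -6.1, 56.9]
orientation: [3.142, 0.0, -0.207]
contact_force: [-2.1, 0.4, -1.3]
grip_width: -0.0
gripper_force: 1.0
```

Call:
apply_moves:
  deltas: "0 0.1 0 0 0;0 0.1 0 0 0;0 0.1 0 0 0;0 0.1 0 0 0;0 0.1 0 0 0"

```text
clock: 6.3
eef_pos: [551.8, -10.2, 57.1]
orientation: [3.142, 0.0, -0.207]
contact_force: [-1.6, 0.4, -1.7]
grip_width: 0.0
gripper_force: 1.1
```

```bash
python3 -c "
from h import *
need(-35,0,56)"
```

```text
t 6.3 at F [-71.1  -0.9  57.1] yaw [ 3.1416e+00  1.0000e-04 -2.0690e-01] F [-1.6  0.4 -1.7] grip 0.0
tool shift mm [36.1 -0.8  1. ]
```

Call:
apply_moves:
  deltas: "0 0.08 0 0 0;0 0.08 0 0 0;0 0.08 0 0 0;0 0.08 0 0 0;0 0.06 0 0 0"

```text
clock: 6.8
eef_pos: [566.7, -13.3, 57.2]
orientation: [-3.142, -0.0, -0.207]
contact_force: [-3.0, 0.3, 0.2]
grip_width: -0.3
gripper_force: 1.5
```

Call:
apply_moves:
  deltas: "0 0.05 0 0 0;0 0.05 0 0 0;0 0.05 0 0 0;0 0.05 0 0 0;0 0.05 0 0 0"

```text
clock: 7.3
eef_pos: [576.3, -15.3, 57.1]
orientation: [-3.142, 0.0, -0.207]
contact_force: [-3.5, 1.3, 0.1]
grip_width: 0.1
gripper_force: 1.7
```

Call:
apply_moves:
  deltas: "0 0.04 0 0 0;0 0.04 0 0 0;0 0.04 0 0 0;0 0.04 0 0 0;0 0.04 0 0 0"

```text
clock: 7.8
eef_pos: [584.1, -17.0, 57.1]
orientation: [3.142, 0.0, -0.207]
contact_force: [-3.0, 0.6, 1.3]
grip_width: -0.4
gripper_force: 1.8
```

Call:
apply_moves:
  deltas: "0 0.03 0 0 0;0 0.03 0 0 0;0 0.03 0 0 0;0 0 0 0 0;0 0 0 0 0"

```text
clock: 8.3
eef_pos: [587.8, -17.7, 57.2]
orientation: [-3.142, -0.001, -0.207]
contact_force: [-1.7, 0.1, -1.0]
grip_width: -0.2
gripper_force: 0.7
```

```bash
python3 -c "
from h import *
need(-34,0,56)
cv2.imwrite('pics/s3.png',imaging.grab_frame('side'))"
```

```text
t 8.3 at F [-34.3  -0.8  57.2] yaw [-3.1415e+00 -7.0000e-04 -2.0690e-01] F [-1.7  0.1 -1. ] grip -0.2
tool shift mm [ 0.3 -0.8  1.2]
```

Call:
apply_moves:
  deltas: "0 0.03 0 0 0;0 0.03 0 0 0;0 0 0 0 0;0 0 0 0 0;0 0 0 0 0"

```text
clock: 8.85
eef_pos: [590.0, -18.2, 57.1]
orientation: [-3.141, -0.0, -0.207]
contact_force: [-2.9, 0.4, 0.9]
grip_width: -0.2
gripper_force: 1.3
```

```bash
python3 - <<'E'
from h import *
need(-34,0,56)
s=imaging.grab_frame('side');a=imaging.calibration('side')
cv2.imwrite('pics/s4.png',cv2.resize(np.vstack([cv2.imread('pics/s3.png')[190:265,235:415],s[190:265,235:415]]),None,fx=4,fy=4,interpolation=cv2.INTER_CUBIC))
E
```

```text
t 8.85 at F [-32.   -0.8  57.1] yaw [-3.1415e+00 -3.0000e-04 -2.0690e-01] F [-2.9  0.4  0.9] grip -0.2
tool shift mm [-2.  -0.8  1.1]
```

View pics/s4.png

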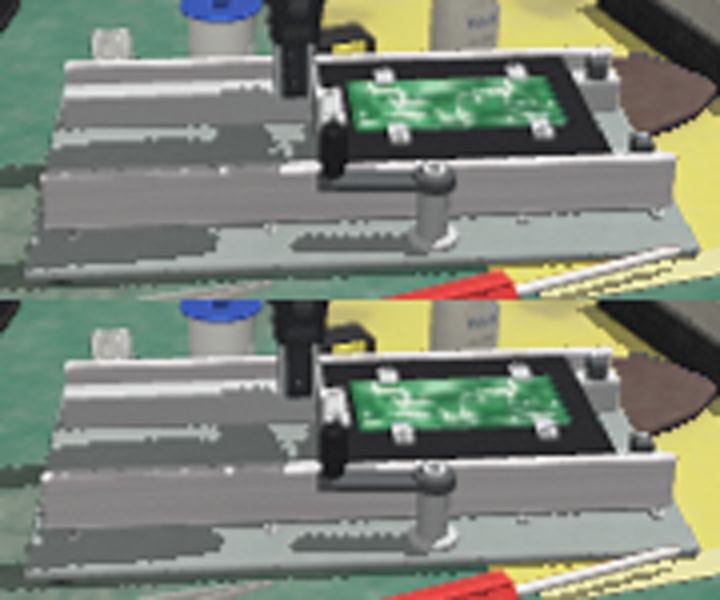

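Between the two pictures the carrier moved about 1 px along and still stands proud of the lip, so it has not dropped. I'll go on in small steps.

Call:
apply_moves:
  deltas: "0 0.03 0 0 0;0 0.03 0 0 0;0 0 0 0 0;0 0 0 0 0;0 0 0 0 0"

```text
clock: 9.4
eef_pos: [591.1, -18.4, 57.1]
orientation: [3.141, 0.003, -0.207]
contact_force: [-8.2, 1.8, 5.0]
grip_width: 0.3
gripper_force: 4.2
```

```bash
cat > m.py <<'E'
from h import *
import glob
need(-34,0,56)
s=imaging.grab_frame('side');n=len(glob.glob('pics/q*.png'));cv2.imwrite(f'pics/q{n}.png',s)
h=cv2.cvtColor(s,cv2.COLOR_BGR2HSV)[190:245,315:390]
m=cv2.inRange(h,(45,90,40),(80,255,255));v,u=np.nonzero(m);print('green n',len(u),'centroid',u.mean()+315,v.mean()+190)
E
python3 - <<'E'
import cv2,numpy as np
s=cv2.imread('pics/s3.png');h=cv2.cvtColor(s,cv2.COLOR_BGR2HSV)[190:245,315:390]
m=cv2.inRange(h,(45,90,40),(80,255,255));v,u=np.nonzero(m);print('s3 green',len(u),u.mean()+315,v.mean()+190)
E
python3 m.py
```

```text
s3 green 407 348.4029484029484 215.72972972972974
t 9.4 at F [-31.   -0.8  57.1] yaw [ 3.1415e+00  2.9000e-03 -2.0670e-01] F [-8.2  1.8  5. ] grip 0.3
tool shift mm [-3.  -0.8  1.1]
green n 401 centroid 349.81296758104736 215.59351620947632
```

```bash
python3 - <<'E'
from h import *
s=imaging.calibration('side')
for q in((50.7,0,46),(54,0,46),(54,0,41)):print(q,pix(s,[W(*q)]))
c=imaging.calibration('wrist');w=imaging.grab_frame('wrist')
cv2.imwrite('pics/w5.png',w)
a=cv2.imread('pics/q0.png')[190:265,300:420]
cv2.imwrite('pics/v5.png',np.hstack([cv2.resize(w[60:300,150:500],(480,330)),cv2.resize(a,(320,200)) if 0 else cv2.copyMakeBorder(cv2.resize(a,(320,200),interpolation=cv2.INTER_CUBIC),0,130,0,0,0)]))
for x in(-22,-25):
  for z in(57,62):print(x,z,pix(c,[W(x,22,z),W(x,-22,z)]))
E
```

```text
(50.7, 0, 46) [[346.75501332 212.35632417]]
(54, 0, 46) [[348.23398426 212.30585703]]
(54, 0, 41) [[348.14933368 214.3346375 ]]
-22 57 [[275.14708506 243.20119885]
 [365.95201685 243.27097858]]
-22 62 [[273.46518428 247.52068543]
 [367.42428449 247.59168684]]
-25 57 [[275.4210484  248.88989287]
 [365.70126089 248.95721647]]
-25 62 [[273.75973706 253.37886313]
 [367.15514928 253.4472934 ]]
```

View pics/v5.png

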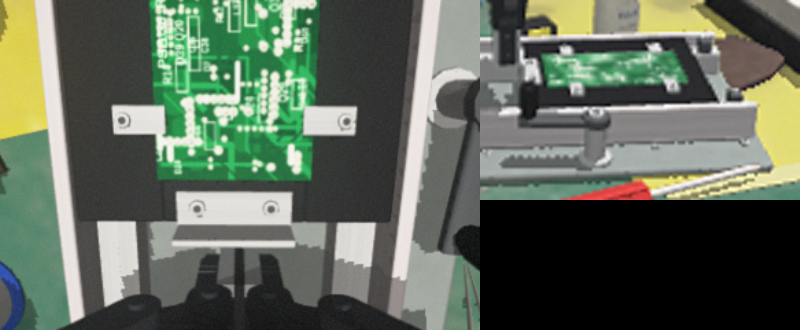

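```bash
python3 - <<'E'
from h import *
for f,y0,y1 in(('pics/w5.png',0,400),):
    g=cv2.cvtColor(cv2.imread(f),cv2.COLOR_BGR2GRAY)
    for y in range(224,242,2):print(y,g[y,270:284],g[y,356:374])
g=cv2.cvtColor(cv2.imread('pics/w2.png'),cv2.COLOR_BGR2GRAY)
for y in range(226,246,3):print(y,g[y,148:162],g[y,238:256])
E
```

```text
224 [163 167 168 166 163 169 164 168 163 146 116 103 103 101] [109 111 109 112 120 137 149 166 165 167 165 166 166 162 163 166 162 164]
226 [168 164 163 161 165 166 164 163 150 109 101 100  98 105] [105  99 104  99 101  99 134 167 167 168 165 166 162 167 163 164 166 162]
228 [165 164 166 163 166 164 163 154 119  99 101  99 101 105] [ 97 101 101  97  99  97 113 146 165 168 166 164 167 163 163 164 162 168]
230 [167 163 167 166 163 167 152 118  97  99 102  98 100 102] [104 101  99  96 100  98  98 120 154 167 168 167 161 164 164 163 161 163]
232 [163 166 165 163 165 152 122 100 101 101  98  98 103 100] [104  98 105 100 102 102  97 103 134 164 165 164 165 167 166 165 162 163]
234 [169 166 164 163 158 149 138 138 135 135 138 123 122 138] [121 120 123 125 119 120 124 122 120 145 162 164 167 165 163 163 165 164]
236 [168 168 165 167 174 199 226 229 230 228 228 230 228 230] [224 225 226 225 227 226 227 227 212 166 125 147 165 166 168 166 164 165]
238 [169 165 168 164 169 184 207 214 215 217 215 215 218 219] [224 226 222 225 225 224 225 228 208 146  99 110 124 123 124 123 113 116]
240 [168 168
[... 375 characters left out ...]
177 176 178 175 175]
232 [177 175 178 176 178 178 178 171 150 110 100  99 103 104] [105 104 102 103 105 104 125 159 175 178 179 178 177 176 179 180 179 180]
235 [175 180 177 179 178 180 169 130 104 105 106 104 104 107] [100 103 106 102 102 102 101 122 151 167 167 169 175 177 178 180 180 181]
238 [180 180 175 181 180 162 126 107 102 108 106 107 103 105] [102 103 100 101 103 100 106 102  99 108 119 123 130 129 124 144 155 157]
241 [179 178 179 179 170 182 226 233 233 231 232 232 233 233] [233 232 232 231 232 231 234 232 222 166 110 113 113 108 109 113 112 111]
244 [179 179 173 177 176 163 173 180 177 176 177 177 174 173] [183 187 183 182 184 185 184 186 169 134 114 111 112 113 112 111 111 111]
```

The tab's top edge is now 89.5 px wide, against 93.6 px when riding. That ratio fits a 5 mm drop, and the 8 N is the notch end stopping it: the carrier is seated. I'll back off.

Call:
apply_moves:
  deltas: "0 -0.1 0 0 0;0 -0.2 0 0 0;0 -0.4 0 0 0;0 -0.4 0 -0.5 0;0 0 0 -0.8 0"

```text
clock: 10.0
eef_pos: [545.3, -8.9, 106.8]
orientation: [3.141, 0.006, -0.207]
contact_force: [0.9, 0.1, 0.5]
grip_width: 0.2
gripper_force: 0.0
```

Call:
apply_moves:
  deltas: "0 0 0 -0.5 -1;0 0 0 0 -1;0 0 0 0 -1;0 0 0 0 -1;0 0 0 0 -1"

```text
clock: 10.5
eef_pos: [549.5, -9.7, 129.5]
orientation: [3.141, -0.002, 0.145]
contact_force: [0.7, 0.1, -0.1]
grip_width: 0.1
gripper_force: 0.0
```

Call:
apply_moves:
  deltas: "0 0 0 0 -1;0 0 0 0 -1;0 0 0 0 -1;0 0 0 0 -1;0 0 0 0 -1"

```text
clock: 11.0
eef_pos: [549.4, -9.7, 129.4]
orientation: [3.141, -0.001, 0.494]
contact_force: [-0.4, 0.0, -0.1]
grip_width: -0.1
gripper_force: 0.0
```

Call:
apply_moves:
  deltas: "0 0 0 0 -1;0 0 0 0 -0.3;0 0 0 0 0;0 0 0 0 0;0 0 0 0 0"

```text
clock: 11.5
eef_pos: [549.2, -9.7, 129.1]
orientation: [3.141, -0.0, 0.581]
contact_force: [0.3, -0.6, 1.0]
grip_width: -0.2
gripper_force: 0.0
```

```bash
python3 - <<'E'
from h import *
need(-44,-109,120)
t=imaging.grab_frame('top');w=imaging.grab_frame('wrist');c=imaging.calibration('wrist')
print(toF(c['eye']),pix(c,[W(-20,-86,75),W(30,-92,47)]),pix(imaging.calibration('top'),[W(-20,-86,75)]))
cv2.imwrite('pics/v6.png',np.hstack([cv2.resize(w,None,fx=.75,fy=.75),cv2.resize(t[120:300,280:430],(320,300))[:, :320]]))
cv2.imwrite('pics/w6.png',w)
E
```

```text
t 11.5 at F [-73.7  -0.9 129.1] yaw [ 3.1414e+00 -2.0000e-04  5.8110e-01] F [ 0.3 -0.6  1. ] grip -0.2
tool shift mm [-55.8  97.3   9.1]
[-27.1  45.7 261.2] [[464.37421537 252.63052779]
 [503.91784875 199.20456129]] [[392.1811759  222.27296036]]
```

View pics/v6.png

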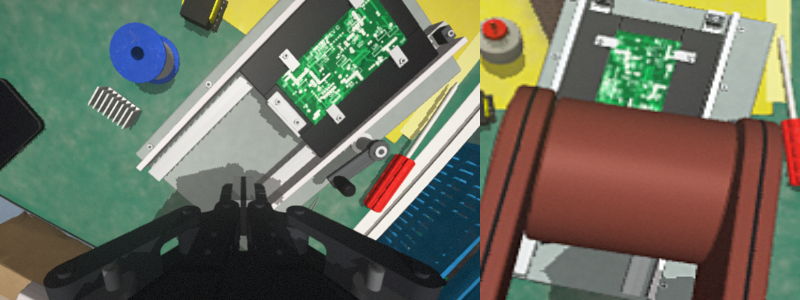

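Wrist view: the post top is at full-frame pixel (459,248), against a predicted (464,253). The latch is still open and the carrier lies inside the lips. I'll move outside the post.

Call:
apply_moves:
  deltas: "0 -0.46 0.8 0 0;0 -0.46 0.8 0 0;0 -0.46 0.8 0 0;0 0 0 0 0;0 0 0 0 0"

```text
clock: 12.1
eef_pos: [555.7, -120.8, 129.0]
orientation: [-3.141, -0.0, 0.58]
contact_force: [0.0, 0.2, 0.0]
grip_width: -0.1
gripper_force: 0.0
```

```bash
python3 - <<'E'
from h import *
c=imaging.calibration('wrist');w=imaging.grab_frame('wrist')
print('post from w6-like', )
need(-44,-109,67)
cv2.imwrite('pics/w7.png',cv2.resize(w[100:350,150:550],None,fx=2,fy=2))
np.save('c7.npy',c,allow_pickle=True)
print(pix(c,[W(-20,-86,75)]))
E
```

```text
post from w6-like
t 12.15 at F [ -44.7 -107.4  128.9] yaw [-3.1408  0.      0.5811] F [0.5 0.9 0.2] grip 0.3
tool shift mm [-0.7  1.7 61.9]
[[325.82651841 173.39123444]]
```

View pics/w7.png

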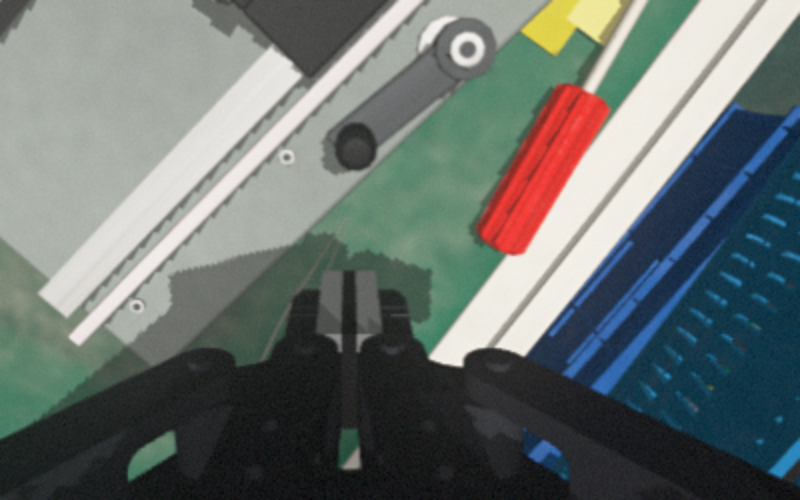

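The post top is at full-frame (327,175), against a predicted (326,173), so the aim is right. Descend and approach.

Call:
apply_moves:
  deltas: "0 0 0.04 0.5 0;0 0 0 0.5 0;0 0 0 0.5 0;0 0 0 0.05 0;0 0 0 0 0"

```text
clock: 12.65
eef_pos: [556.2, -120.3, 66.7]
orientation: [-3.14, 0.001, 0.583]
contact_force: [1.2, -1.0, -0.1]
grip_width: 0.2
gripper_force: 0.0
```

Call:
apply_moves:
  deltas: "0 0.1 0 0 0;0 0.1 0 0 0;0 0.1 0 0 0;0 0.05 0 0 0;0 0 0 0 0"

```text
clock: 13.15
eef_pos: [568.8, -113.7, 67.4]
orientation: [3.141, -0.0, 0.582]
contact_force: [-0.3, 0.0, 0.2]
grip_width: 0.0
gripper_force: 0.0
```

```bash
python3 -c "
from h import *
need(-32.4,-98.2,67)"
```

```text
t 13.15 at F [-33.  -98.6  67.4] yaw [ 3.1411e+00 -3.0000e-04  5.8230e-01] F [-0.3  0.   0.2] grip 0.0
tool shift mm [0.7 0.2 0.4]
```

Now swing along the arc.

Call:
apply_moves:
  deltas: "0 0.1 -0.06 0 0;0 0.1 -0.06 0 0;0 0.1 -0.06 0 0;0 0.12 -0.03 0 0;0 0.12 -0.03 0 0"

```text
clock: 13.65
eef_pos: [581.0, -93.3, 66.7]
orientation: [-3.141, 0.001, 0.582]
contact_force: [-2.5, -0.1, -0.4]
grip_width: 0.1
gripper_force: 1.0
```

Call:
apply_moves:
  deltas: "0 0.12 -0.03 0 0;0 0.12 0 0 0;0 0.12 0 0 0;0 0.12 0.01 0 0;0 0.12 0.04 0 0"

```text
clock: 14.15
eef_pos: [602.1, -81.2, 67.2]
orientation: [3.141, -0.0, 0.582]
contact_force: [-0.8, -0.3, -0.2]
grip_width: 0.2
gripper_force: 0.7
```

```bash
python3 -c "
from h import *
need(17.4,-53.2,67)"
```

```text
t 14.15 at F [ -7.1 -59.9  67.2] yaw [ 3.1414e+00 -2.0000e-04  5.8210e-01] F [-0.8 -0.3 -0.2] grip 0.2
tool shift mm [22.  12.7  0.2]
```

Call:
apply_moves:
  deltas: "0 0.11 0.04 0 0;0 0.1 0.05 0 0;0 0.1 0.06 0 0;0 0.08 0.07 0 0;0 0.06 0.06 0 0"

```text
clock: 14.65
eef_pos: [623.3, -81.0, 67.2]
orientation: [3.141, -0.0, 0.582]
contact_force: [-2.2, 0.0, -0.5]
grip_width: -0.1
gripper_force: 0.5
```

```bash
python3 -c "
from h import *
need(17.4,-53.2,67)"
```

```text
t 14.65 at F [ 13.5 -55.3  67.2] yaw [ 3.1414e+00 -2.0000e-04  5.8190e-01] F [-2.2  0.  -0.5] grip -0.1
tool shift mm [4.2 1.2 0.2]
```

Push the last millimetres until the stop is felt.

Call:
apply_moves:
  deltas: "0 0.04 0.02 0 0;0 0.04 0.02 0 0;0 0.03 0 0 0;0 0 0 0 0;0 0 0 0 0"

```text
clock: 15.15
eef_pos: [627.5, -81.0, 67.2]
orientation: [3.14, 0.001, 0.582]
contact_force: [-2.0, -4.4, -0.9]
grip_width: 0.0
gripper_force: 2.0
```

```bash
python3 -c "
from h import *
need(17.4,-53.2,67)"
```

```text
t 15.15 at F [ 17.6 -54.5  67.2] yaw [3.140e+00 6.000e-04 5.816e-01] F [-2.  -4.4 -0.9] grip 0.0
tool shift mm [ 0.7 -1.   0.2]
```

Call:
apply_moves:
  deltas: "0 0.02 0.04 0 0;0 0.02 0.04 0 0;0 0.02 0.02 0 0;0 0 0 0 0;0 0 0 0 0"

```text
clock: 15.65
eef_pos: [628.6, -81.7, 66.5]
orientation: [-3.137, 0.006, 0.582]
contact_force: [-12.4, -1.8, 6.6]
grip_width: 0.0
gripper_force: 5.6
```

```bash
python3 -c "
from h import *
need(17.4,-53.2,67);o=r.get_obs();print('F frame',RF.T@o['contact_force'][:2])"
```

```text
t 15.65 at F [ 18.8 -54.9  66.5] yaw [-3.1371  0.0057  0.5823] F [-12.4  -1.8   6.6] grip 0.0
tool shift mm [ 0.2 -2.2 -0.5]
F frame [-11.78074358  -4.30523647]
```

The stop is felt: 12 N along the rail with the post at frame (31,-42). I'll retreat and verify.

Call:
apply_moves:
  deltas: "0 -0.15 -0.03 0 0;0 -0.4 -0.1 0 0;0 -0.5 -0.1 0 0;0 0 0 -0.6 0;0 0 0 -0.9 0"

```text
clock: 16.15
eef_pos: [589.2, -96.6, 125.1]
orientation: [-3.137, 0.003, 0.581]
contact_force: [-0.1, 0.4, 0.4]
grip_width: -0.2
gripper_force: 0.0
```

Call:
apply_moves:
  deltas: "0 -0.7 0 -0.8 0;0 -0.9 0 -0.7 0;0 -0.9 0 0 0;0 -0.9 0 0 0;0 0 0 0 0"

```text
clock: 16.65
eef_pos: [475.7, -173.5, 187.6]
orientation: [3.14, -0.0, 0.579]
contact_force: [1.0, -0.3, -0.6]
grip_width: 0.3
gripper_force: 0.0
```

```bash
python3 - <<'E'
from h import *
need(0,0,100)
s=imaging.grab_frame('side');c=imaging.calibration('side');cv2.imwrite('pics/s9.png',s)
t=imaging.grab_frame('top');ct=imaging.calibration('top');cv2.imwrite('pics/t9.png',t)
b=cv2.imread('pics/side0.png');bt=cv2.imread('pics/top0.png')
for n,cc,a in(('side',c,s),('top',ct,t)):
    g=cv2.cvtColor(a,cv2.COLOR_BGR2GRAY).astype(int)
    for th in(0,.15):
        P=[W(30-50*np.sin(th),-90.5+50*np.cos(th),z) for z in(47,63,75)]
        print(n,th,np.round(pix(cc,P),1).tolist())
    u,v=np.round(pix(cc,[W(30,-40.5,63)])[0]).astype(int)
    print(u,v);print(g[v-9:v+10:1,u-10:u+11])
u,v=np.round(pix(c,[W(-20,-86,63)])[0]).astype(int);print('old post px',s[v,u],b[v,u])
E
```

```text
t 16.65 at F [-111.7 -176.4  187.6] yaw [ 3.1405e+00 -1.0000e-04  5.7930e-01] F [ 1.  -0.3 -0.6] grip 0.3
tool shift mm [203.8 -45.4  87.5]
side 0 [[340.0, 220.7], [340.3, 213.9], [340.4, 208.7]]
side 0.15 [[336.5, 221.0], [336.7, 214.2], [336.9, 209.0]]
340 214
[[ 74  70  70  64  63  63  64  52  48  50  51  50  50  50  53  53  45  42
   41  42  41]
 [ 30  80  53  34  32  40  40  42  41  41  42  41  39  42  42  39  39  42
   42  40  43]
 [149 146 176 164  81  38  43  44  44  44  42  42  43  44  41  44  44  43
   41  43  44]
 [206 216 224 225 151  65  39  42  43  43  45  43  44  42  42  41  40  39
   40  40  41]
 [170 222 226 232 164  69  36  41  44  45  46  45  42  60  59  55  54  76
   82  82  83]
 [158 187 184 184 156 122 118  90  52  42  44  40  40  99 170 176 198 189
  168 154 144]
 [161 138 128 130 132 129 139  88  44  40  45  39  36  78 195 206 208 199
  179 160 134]
 [216 205 194 205 197 219 188  87  27  34  43  41  31  60 181 185 174 168
  156 143 130]
 [185 165 152 155 149 167 225 118  17  29  33  32  28  46 133 130 118 115
  112 109 115]
 [133 112 115 166 179 199 226 116  1
[... 2001 characters left out ...]
 65  62  41  72 118 119 117
  115 117 115]
 [244 245 247 253 250 145  76  47  36  40  39  40  37  38 108 116 116 112
  116 115 112]
 [244 239 241 246 217 109  93  64  60  44  44  47  57  58  94 115 114 113
  111 113 112]
 [250 242 241 244 240 107  92  60  73  60  67  68  77  73  64 115 119 110
  111 113 112]
 [238 237 249 249 255 221 144 119 127  76  64  62  66  71  94 117 122 121
  119 114 116]
 [145 158 184 193 238 250 243 169 160  78  43  46  53  51  82  85  93 101
  112 113 119]
 [ 65  64  51  62 136 152 199 139 132  63  45  44  49  68  62  42  45  54
   80  80  92]
 [ 64  77  83  79  58  54  53  86  72  46  47  47  45  81  84  68  68  68
   38  50 134]]
old post px [42 40 39] [28 27 28]
```

```bash
python3 -c "
from cell import r
print(r.sign_off())"
```

```text
the job is handed in; nothing more can be done
None
```

The carrier is pushed into its notches (about 8 N at the notch end) and the latch is swung to its closed stop over the carrier's edge. The cameras put the post at the closed position, the arm is clear, and the job was handed in at about 17 s.

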